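# Kit three bushings and rock the stuck locating block out of the riveting jig

### The job

Change over the riveting jig: first bring the undivided green tray, which holds one brass bushing, up to exactly three by setting in two of the four from the black mat, leaving the other two where they are. Then take the blue-headed locating block by its head and rock it side to side, towards one red-tipped jaw and the other, until both stiff jaws have given way, lift it straight out without pressing the fingers on the jig or its jaws, and finish holding it still, upright and just clear (about 2 cm) above the jig, without letting go. Do not disturb the jar, screwdriver or wrench.

Things in the scene. Friction and masses are not known exactly. Their poses are not given: they have to be found in the camera images.
- jig: Fixed aluminium riveting jig, base 120 x 170 x 12 mm; origin at the centre of its underside on the bench, z up. On its +y and -y sides, 30 to 60 mm off centre, stand two bridge-like guides (48 mm in x), each with a sliding steel jaw with a red outer tab. Guide tops, 63 mm up, are its highest points. Steel cheeks (8 mm thick, tops at 45 mm) stand 1 mm clear of the block's x faces.
- seat (a point): Centre of the jig's cradle floor, 12 mm above the jig's underside, where the block's foot rests between two rails 6 mm high; axes as the jig's. The block rocks about an axis along the jig's x, 12 mm above this point.
- locator: Steel locating block, 105 mm high, about 0.35 kg; origin at the centre of its underside, z up, axes as the jig's. 30 mm long in x. From below: foot rounded about x (radius 12 mm), shoulder 24 mm wide in y up to 30 mm (2 mm bevels), neck 16 mm wide in y from 30 to 52 mm, blue head 24 mm wide in y from 52 to 105 mm. The jaws reach over the shoulder into the neck, so a straight pull only jams it.
- locator_head (a point): Grip point on the block's axis in its blue head (30 mm in x, 24 mm in y), 85 mm above its underside. Tilting the head about the jig's x towards +y and then -y pushes back each jaw in turn: by about 6 mm at 0.22 rad, 8 mm at 0.27 rad (0.3 at most). Wider jaws let the shoulder pass more easily.
- jaw_left (a joint): How far the jaw on the jig's +y side has been pushed outward (m): starts at 0 to 0.001, stop at 0.010; takes about 9 N to move and stays where it is left. Its tip is 35 to 43 mm above the seat. At 0 it overlaps the shoulder by 4 mm; above 0.004 it lets a centred block pass.
- jaw_right (a joint): The same for the jaw on the jig's -y side, outward being positive.
- tray: Fixed undivided green open tray, 130 (x) x 180 (y) x 30 mm high, walls and floor 5 mm; origin at the centre of its underside, z up. It starts with one bushing standing about 55 mm from the centre towards its -y end; the rest is empty.
- mat: Fixed black rubber mat, 180 x 180 x 4 mm, origin at the centre of its underside; four bushings stand on it, about 84 mm apart in a square whose sides run along the mat's axes.
- bushing0: Brass bushing (upright tube), 28 mm outer and 16 mm inner diameter, 30 mm high, 0.1 kg, origin at the centre of its underside; this one starts in the tray and stays there.
- bushing1: Brass bushing, same as bushing0, standing on the mat at the start.
- bushing2: Brass bushing, same as bushing0, standing on the mat at the start.
- bushing3: Brass bushing, same as bushing0, standing on the mat at the start.
- bushing4: Brass bushing, same as bushing0, standing on the mat at the start.
- jar: Bystander: amber jar with a black cap, 56 mm across, 75 mm high, origin at the centre of its underside.
- screwdriver: Bystander: screwdriver with a red handle, 180 mm long, lying on the bench; its x axis runs along it.
- wrench: Bystander: steel wrench, 150 mm long, lying on the bench; its x axis runs along it.
Things that resemble listed ones, but are neither listed nor needed, are in the scene too. What is shaped like the bushing2 but pink, purple or turquoise is not meant.

How it is judged (in metres and radians):
On the way, in this order (a step that is already met when the one before it is completed fails the run):
1. exactly two of the mat's bushings stand or lie in the tray with the first one, released and at rest; the other two are left where they were ((((x of bushing1 in the frame of tray between -0.062 and 0.062 m and y of bushing1 in the frame of tray between -0.087 and 0.087 m and z of bushing1 in the frame of tray between -0.005 and 0.03 m) and (x of bushing2 in the frame of tray between -0.062 and 0.062 m and y of bushing2 in the frame of tray between -0.087 and 0.087 m and z of bushing2 in the frame of tray between -0.005 and 0.03 m) and distance of each of bushing3, bushing4 from where it was at the start of the episode below 0.03 m) or ((x of bushing1 in the frame of tray between -0.062 and 0.062 m and y of bushing1 in the frame of tray between -0.087 and 0.087 m and z of bushing1 in the frame of tray between -0.005 and 0.03 m) and (x of bushing3 in the frame of tray between -0.062 and 0.062 m and y of bushing3 in the frame of tray between -0.087 and 0.087 m and z of bushing3 in the frame of tray between -0.005 and 0.03 m) and distance of each of bushing2, bushing4 from where it was at the start of the episode below 0.03 m) or ((x of bushing1 in the frame of tray between -0.062 and 0.062 m and y of bushing1 in the frame of tray between -0.087 and 0.087 m and z of bushing1 in the frame of tray between -0.005 and 0.03 m) and (x of bushing4 in the frame of tray between -0.062 and 0.062 m and y of bushing4 in the frame of tray between -0.087 and 0.087 m and z of bushing4 in the frame of tray between -0.005 and 0.03 m) and distance of each of bushing2, bushing3 from where it was at the start of the episode below 0.03 m) or ((x of bushing2 in the frame of tray between -0.062 and 0.062 m and y of bushing2 in the frame of tray between -0.087 and 0.087 m and z of bushing2 in the frame of tray between -0.005 and 0.03 m) and (x of bushing3 in the frame of tray between -0.062 and 0.062 m and y of bushing3 in the frame of tray between -0.087 and 0.087 m and z of bushing3 in the frame of tray between -0.005 and 0.03 m) and distance of each of bushing1, bushing4 from where it was at the start of the episode below 0.03 m) or ((x of bushing2 in the frame of tray between -0.062 and 0.062 m and y of bushing2 in the frame of tray between -0.087 and 0.087 m and z of bushing2 in the frame of tray between -0.005 and 0.03 m) and (x of bushing4 in the frame of tray between -0.062 and 0.062 m and y of bushing4 in the frame of tray between -0.087 and 0.087 m and z of bushing4 in the frame of tray between -0.005 and 0.03 m) and distance of each of bushing1, bushing3 from where it was at the start of the episode below 0.03 m) or ((x of bushing3 in the frame of tray between -0.062 and 0.062 m and y of bushing3 in the frame of tray between -0.087 and 0.087 m and z of bushing3 in the frame of tray between -0.005 and 0.03 m) and (x of bushing4 in the frame of tray between -0.062 and 0.062 m and y of bushing4 in the frame of tray between -0.087 and 0.087 m and z of bushing4 in the frame of tray between -0.005 and 0.03 m) and distance of each of bushing1, bushing2 from where it was at the start of the episode below 0.03 m)) and x of bushing0 in the frame of tray between -0.062 and 0.062 m and y of bushing0 in the frame of tray between -0.087 and 0.087 m and z of bushing0 in the frame of tray between -0.005 and 0.03 m and contact force between the fingers and bushing0 below 0.3 N and contact force between the fingers and bushing1 below 0.3 N and contact force between the fingers and bushing2 below 0.3 N and contact force between the fingers and bushing3 below 0.3 N and contact force between the fingers and bushing4 below 0.3 N and linear speed of each of bushing0, bushing1, bushing2, bushing3, bushing4 below 0.03 m/s), for 0.2 s.
2. the block has been rocked both ways in its seat: each jaw is pushed back by more than 2.5 mm while the block is still in the jig (value of joint each of jaw_left, jaw_right above 0.0025 m and z of locator in the frame of jig below 0.03 m), for 0.1 s.
At the end, for the whole second after the job is handed in: Tray: bushing0 and exactly two others, released; the other two within 30 mm of their starts. Block gripped, still, within 0.3 rad of upright, underside 3 to 60 mm above the jig's top, within 40 mm of over its seat, clear of the jig. Bystanders within 30 mm of their starts (all of step 1 and z of locator in the frame of jig between 0.066 and 0.123 m and horizontal distance between locator and seat below 0.04 m and angle between locator's own z axis and vertical below 0.3 rad and linear speed of locator below 0.03 m/s and contact force between locator and the fingers above 2 N and contact force between locator and jig below 0.3 N and distance of each of jar, screwdriver, wrench from where it was at the start of the episode below 0.03 m); the arm keeps its last pose, push and grip.
It fails at once if the fingers press on the jig or its jaws with more than 6 N (contact force between the fingers and jig above 6 N).
It fails at once if the jar is shifted by more than 30 mm (distance of jar from where it was at the start of the episode above 0.03 m).
It fails at once if the screwdriver is shifted by more than 30 mm (distance of screwdriver from where it was at the start of the episode above 0.03 m).
It fails at once if the wrench is shifted by more than 30 mm (distance of wrench from where it was at the start of the episode above 0.03 m).
It also fails if it takes over 72 s, if anything falls off the work surface, if the arm or the gripper's body presses on something with over 40 N, if the wrist force passes 120 N, or if a joint passes its speed limit or range.

### The arm

A 6-joint arm with a two-finger parallel gripper is mounted at the origin on the work surface. World frame = base frame: x ahead of the robot, y to its left, z up, the work surface at z = 0. Lengths are in mm, angles in rad, forces in N, time in s.
With the tool pointing down it reaches from about 350 to 975 mm from the base axis. Payload 7.1 kg.
Tool frame: the origin (TCP) lies midway between the tips of the shut fingers; the grasp point (between the pads) lies 19 mm behind it (ctrl.grip_depth is the distance from the TCP to the grasp point, in mm); z points along the fingers, y is the line along which they close (so a half turn about z gives the same grasp; the last joint's range is limited). The gripper opens to 88 mm and grips with 3 to 60 N. Pads are 20 mm wide; open, the fingers measure 115 mm over their backs; the gripper's body (75 mm by 178 mm) begins 61 mm behind the grasp point.
Start: joints at [-1.349, 0.423, 1.63, -0, 1.089, -0.019], TCP at [149.069, -606.946, 222.675] pointing down, gripper open.
Joint ranges: [-3, 3], [-0.9, 2.11], [0.09, 2.58], [-1.31, 4.45], [0.11, 2.69], [-2.54, 2.54]. Speed limits (rad/s): [2.39, 2.39, 3.01, 3.14, 3.14, 3.14].

### API

Orientations are given as a rotation vector (axis times angle).
In Python, from workcell import ctrl, cams gives the robot as it stands.
- The arm moves only by the tool move_arm, never from a script. Its argument "steps" is a list of rows, each a list of 3 entries, a list of its own where there are three numbers: the shift along the tool's x, y, z in units of 25 mm (1.0 is 25 mm), then the turn about the tool's z in units of 5 degrees (1.0 is 5 degrees), then the closure, from 0 (fully open) to 1 (shut). A call has 1 to 20 rows; each row shifts and turns the commanded pose from where the row before left it, along the tool's axes as they then stand; what a row does not reach is not made up. A row lasts 1/12 s, in which the tool goes at most 41.7 mm and 7.16 degrees, less where a joint would pass 70% of its speed; a pose out of reach is approached as far as the arm can. A call is refused whole if a number of a shift passes 1 or a number of a turn 1, either way. A call with a gripper value outside its range is refused whole. The fingers move at their own pace and stop on an object; the grip force is fixed at half the most. Time passes only in rows, so rows that do not move let the fingers close. It gives the time, the measured TCP pose, the force, the opening and the grip force at its end, in the units of the state.
- ctrl.get_obs(): the state, without advancing time (a new reading comes with each control period).
- cams.get_image(name): name is "side" or "top"; returns a dict with "image" (420x560x3 uint8, red, green, blue), "camera_matrix" (3x3 intrinsics, pixels), "xyz" and "rotation" of the camera in the world. Camera axes: x right, y down, z forward; pixel columns grow to the right and rows downward; lengths in mm; the calibration is good to about 2 mm. A picture is of the moment at which its call begins. There is no depth.
- ctrl.close_job(): hands the job in; it is judged then, once.
Trained networks look in the newest picture that a camera, given by its name, has taken for a name from the list of things; names that differ only in an ending like _2 or _b are one class to them, and where a whole thing is asked for, a point or a joint stands for the part that bears it (a point fixed in the world has none). Each returns a list of dicts, best first, with "p" (0 to 1); they miss things now and then, are a little off and sometimes report something else, mostly with a low value. They report only what shows in the picture. A call takes as long as a camera call. They do not tell look-alikes from the thing itself.
- cams.boxes_of(camera, thing): "rect" ([centre column, centre row, width, height] in pixels, round what is visible of it).
- cams.cut_out(camera, thing): "pixels" (420x560 bool, what is visible of it) and "rect" ([centre column, centre row, width, height] in pixels, round what is visible of it).
The state is a dict: "t": time; "qpos": joint angles; "qvel": joint speeds; "joint_torque": joint torques, N m; "ee_pos": TCP position; "orientation": TCP orientation; "ft_force": force on the tool from outside, world axes, zero at the start; "moment": the same for the moment, N m; "width": finger opening in mm; "grasp_force": force on a finger pad.
Only numpy, scipy, OpenCV 4.12 (cv2) and the standard library are available. Lean on these libraries where they do the work, as an engineer would, in place of code of your own. Each camera call takes 0.05 s, during which the arm holds its last target. There are 200 camera calls.

## Working session

There is one attempt and no reset: what is moved stays moved. The work goes in short steps, Python scripts to look and compute and a tool call to move; the robot and the scene stay as the last step left them, time stands still between calls to the robot, and variables do not carry over. Pictures are saved under pics/ and viewed, at most 10 in all, crops included, and the job is handed in when it is done.

Besides the shell and the picture viewer there is one more tool, called after "Request:" as name(argument=value, ...) on one line, values as JSON. move_arm: Moves the arm, as the interface text tells. Its arguments: {"type":"object","properties":{"steps":{"type":"array"}},"required":["steps"]}

```bash
ls; mkdir -p pics; python3 - <<'E'
from workcell import ctrl, cams
import cv2
o=ctrl.get_obs()
print({k:o[k] for k in('t','ee_pos','orientation','width','ft_force')})
for n in('top','side'):
    d=cams.get_image(n); cv2.imwrite(f'pics/{n}0.png',d['image'][:,:,::-1])
    print(n,d['camera_matrix'],d['xyz'],d['rotation'])
    for th in('bushing1','locator','tray','mat','jig','jar','screwdriver','wrench','jaw_left'):
        print(th,[([round(float(x)) for x in b['rect']],round(float(b['p']),2)) for b in cams.boxes_of(n,th)])
E
```

```text
pics
{'t': 0.0, 'ee_pos': array([ 148.95195009, -606.40439024,  221.91773924]), 'orientation': array([-3.11735497e+00, -3.77185938e-01,  2.41812793e-04]), 'width': 87.45689956974316, 'ft_force': array([-0.42272941,  0.50238256,  0.24606523])}
top [[437.9805742    0.         274.78948136]
 [  0.         437.9805742  211.3033961 ]
 [  0.           0.           1.        ]] [ 496.49535699   38.57178349 1379.27198445] [-2.19182199  2.21775216 -0.08171409]
bushing1 [([295, 223, 14, 6], 0.58), ([188, 227, 8, 10], 0.54), ([224, 255, 10, 12], 0.5), ([194, 195, 11, 3], 0.48), ([161, 229, 10, 14], 0.41)]
locator [([379, 239, 11, 6], 0.46)]
tray [([278, 216, 65, 55], 0.56)]
mat [([176, 242, 61, 61], 0.81), ([401, 237, 10, 9], 0.4), ([278, 218, 65, 51], 0.32), ([162, 256, 9, 9], 0.21)]
jig [([377, 241, 56, 47], 0.66), ([325, 139, 8, 27], 0.29), ([143, 195, 43, 25], 0.25)]
jar [([240, 148, 21, 21], 0.84), ([298, 222, 9, 7], 0.61)]
screwdriver [([326, 151, 9, 54], 0.6)]
wrench [([144, 193, 44, 30], 0.78)]
jaw_left [([362, 239, 24, 7], 0.51), ([162, 228, 6, 10], 0.5)]
side [[394.83087097   0.         283.51689284]
 [  0.         394.83087097 205.0777989 ]
 [  0.           0.           1.        ]] [535.38785288 617.48575476 805.43276215] [-0.1604533   2.92727917 -1.06097827]
bushing1 [([344, 327, 13, 21], 0.76), ([306, 201, 9, 10], 0.64), ([299, 324, 14, 18], 0.6), ([222, 318, 12, 17], 0.6), ([254, 312, 14, 19], 0.57), ([310, 278, 13, 12], 0.56), ([348, 369, 14, 15], 0.49), ([344, 281, 13, 18], 0.45)]
locator [([334, 126, 15, 23], 0.68)]
tray [([297, 220, 66, 73], 0.85), ([236, 388, 65, 64], 0.71)]
mat [([323, 351, 96, 89], 0.92)]
jig [([332, 142, 44, 52], 0.69), ([217, 170, 38, 14], 0.29)]
jar [([204, 247, 23, 38], 0.97)]
screwdriver []
wrench [([234, 385, 62, 61], 0.86)]
jaw_left [([334, 143, 9, 20], 0.49)]
```

```bash
python3 - <<'E'
import cv2,numpy as np
a=cv2.imread('pics/top0.png')[110:300,120:430]; cv2.imwrite('pics/topc.png',cv2.resize(a,None,fx=2.58,fy=2.58,interpolation=cv2.INTER_CUBIC))
a=cv2.imread('pics/side0.png')[80:420,150:450]; cv2.imwrite('pics/sidec.png',cv2.resize(a,None,fx=1.75,fy=1.75,interpolation=cv2.INTER_CUBIC))
E
```

```text
(no output)
```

View pics/topc.png

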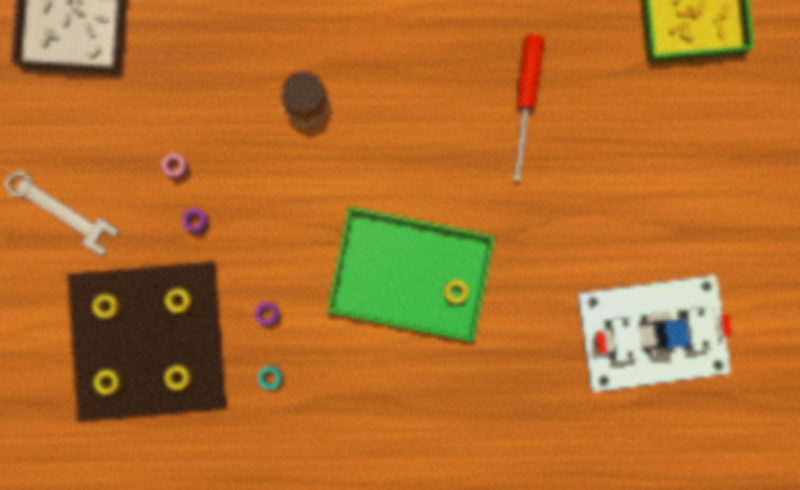

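View pics/sidec.png

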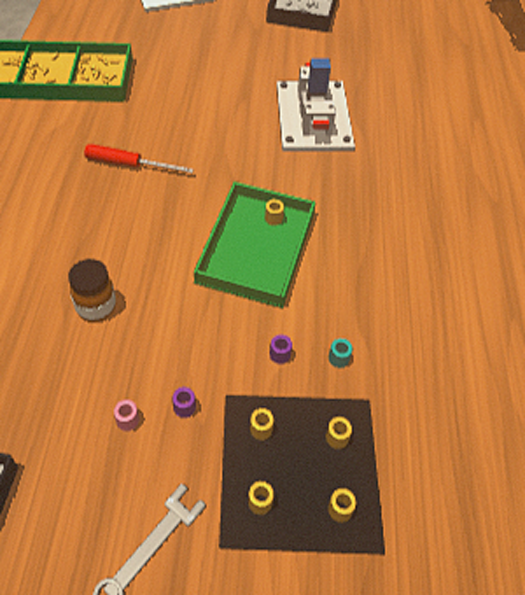

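The crops show four brass rings on the mat (top crop at about (105,306), (177,300), (106,382), (177,377)). The tray has its single bushing at (455,292), and the jig's blue head is at (678,333) between the red tabs. The pink, purple and turquoise rings stand off the mat, so I'll ignore them.

```bash
cat > h.py <<'E'
import numpy as np, cv2
from scipy.spatial.transform import Rotation as R
from scipy.optimize import least_squares
from workcell import ctrl, cams
def grab(n):
    d=cams.get_image(n); d['R']=R.from_rotvec(d['rotation']).as_matrix() if np.size(d['rotation'])==3 else d['rotation']; return d
def proj(d,P):
    q=(np.atleast_2d(P)-d['xyz'])@d['R']; return (q[:,:2]/q[:,2:])@d['camera_matrix'][:2,:2].T+d['camera_matrix'][:2,2]
def ray(d,uv,z):
    v=d['R']@np.linalg.solve(d['camera_matrix'],[uv[0],uv[1],1]); return d['xyz']+v*(z-d['xyz'][2])/v[2]
def tri(dt,a,ds,b):
    f=lambda p:np.r_[proj(dt,p)[0]-a,proj(ds,p)[0]-b]
    r=least_squares(f,[500,0,20.]); return r.x,np.abs(r.fun).max()
def blobs(d,lo,hi,amin=15,close=0):
    m=cv2.inRange(cv2.cvtColor(d['image'],cv2.COLOR_RGB2HSV),np.array(lo),np.array(hi))
    if close: m=cv2.morphologyEx(m,cv2.MORPH_CLOSE,np.ones((close,close),np.uint8))
    n,l,s,c=cv2.connectedComponentsWithStats(m)
    return [(c[i].round(1),s[i].tolist(),l==i) for i in range(1,n) if s[i,4]>=amin]
E
python3 - <<'E'
from h import *
t,s=grab('top'),grab('side')
for n,d in(('t',t),('s',s)):
    for nm,lo,hi in(('brass',(22,130,60),(32,255,255)),('green',(50,120,60),(75,255,255)),('blue',(100,120,40),(120,255,255)),('red',(0,210,120),(5,255,255)),('black',(0,0,0),(180,255,60))):
        print(n,nm,[(b[0].tolist(),b[1]) for b in blobs(d,lo,hi) if b[1][4]<6000])
T=R.from_rotvec(ctrl.get_obs()['orientation']).as_matrix(); print(T.round(3))
E
```

```text
t brass [([383.8, 57.7], [366, 44, 37, 28, 885]), ([387.0, 86.6], [369, 72, 37, 30, 912]), ([390.0, 115.5], [372, 101, 37, 29, 902]), ([296.2, 222.8], [292, 219, 9, 9, 44]), ([188.3, 225.6], [184, 221, 10, 10, 68]), ([160.1, 228.0], [156, 224, 9, 9, 63]), ([78.9, 249.3], [64, 230, 31, 40, 986]), ([48.7, 252.9], [33, 234, 32, 39, 966]), ([18.3, 256.2], [4, 237, 30, 39, 935]), ([187.9, 255.6], [183, 251, 10, 10, 66]), ([160.6, 257.4], [156, 253, 10, 10, 68])]
t green [([388.3, 45.5], [364, 41, 41, 21, 98]), ([278.5, 216.0], [248, 192, 63, 50, 2188])]
t blue [([499.4, 142.1], [481, 134, 38, 17, 50]), ([381.4, 239.0], [377, 234, 10, 11, 86]), ([9.3, 386.3], [0, 383, 19, 7, 66]), ([57.9, 405.7], [26, 389, 52, 31, 885])]
t red [([325.1, 136.8], [321, 124, 9, 27, 152])]
t black [([386.0, 44.2], [369, 43, 32, 3, 36]), ([141.6, 62.4], [128, 46, 44, 69, 213]), ([169.6, 73.7], [168, 62, 4, 24, 29]), ([502.2, 231.3], [453, 206, 97, 51, 799]), ([177.5, 242.7], [148, 213, 59, 59, 2347]), ([96.4, 248.1], [94, 230, 6, 37, 75]), ([375.7, 239.5], [374, 235, 4, 10, 27]), ([3.3, 257.6], [1, 240, 6, 37, 
[... 1538 characters left out ...]
18, 5, 34]), ([4.4, 98.8], [0, 95, 10, 8, 16]), ([134.5, 115.2], [129, 104, 12, 22, 80]), ([163.7, 116.5], [160, 107, 8, 19, 31]), ([517.3, 153.7], [498, 125, 39, 58, 1757]), ([553.2, 192.7], [544, 189, 16, 9, 58]), ([76.3, 360.5], [0, 316, 160, 95, 2974]), ([350.1, 328.0], [348, 319, 4, 17, 22]), ([293.4, 357.6], [291, 353, 9, 12, 16]), ([306.3, 364.0], [303, 354, 7, 20, 44]), ([346.1, 364.4], [336, 357, 20, 21, 64]), ([324.9, 361.8], [320, 359, 11, 6, 19]), ([367.4, 380.3], [366, 373, 3, 16, 19]), ([362.8, 394.3], [353, 390, 17, 6, 24]), ([303.9, 392.9], [296, 392, 16, 2, 17]), ([332.3, 393.9], [325, 393, 15, 2, 17])]
[[ 0.971  0.238  0.   ]
 [ 0.238 -0.971 -0.   ]
 [-0.     0.    -1.   ]]
```

```bash
cat >> h.py <<'E'
def rect(d,m,z):
    c=max(cv2.findContours(m.astype(np.uint8),cv2.RETR_EXTERNAL,cv2.CHAIN_APPROX_NONE)[0],key=cv2.contourArea)
    W=np.array([ray(d,p,z)[:2] for p in c[:,0]],np.float32); return cv2.minAreaRect(cv2.convexHull(W))
def bbox(uv): return np.r_[uv.min(0),uv.max(0)]
def fit_ring(bt,bs,t,s):
    a=np.linspace(0,6.28,60); C=np.c_[14*np.cos(a),14*np.sin(a),0*a]
    def f(p): 
        r=proj(s,C+p); u=proj(t,C+p)
        return np.r_[u.min(0)+u.max(0)-np.array(2*np.array(bt[:2])+bt[2:4]-1),[r[:,0].min()+r[:,0].max()-(2*bs[0]+bs[2]-1), 2*(r[:,1].min()-bs[1])]]/2
    r=least_squares(f,[400,100,30.]); return r.x.round(1),np.abs(r.fun).max().round(2)
E
python3 - <<'E'
from h import *
t,s=grab('top'),grab('side')
Y=((22,130,60),(32,255,255))
bt=[b for b in blobs(t,*Y) if b[1][4]<120]; bs=[b for b in blobs(s,*Y) if b[1][4]<120]
for b in bt:
    best=min((fit_ring(b[1],c[1],t,s) for c in bs),key=lambda r:r[1]); print('ring',best)
g=max((b for b in blobs(t,(50,120,60),(75,255,255)) if b[1][4]<3000),key=lambda b:b[1][4])
print('tray',rect(t,g[2],30))
g=min(blobs(t,(0,0,0),(180,255,60)),key=lambda b:np.hypot(*(b[0]-[177,242])));print('mat',rect(t,g[2],4))
for q in cams.cut_out('top','jig')[:1]: print('jig',rect(t,q['pixels'],12),q['p'])
hsv=cv2.cvtColor(t['image'],cv2.COLOR_RGB2HSV)
V=t['image'].sum(2)/3; S=hsv[...,1]; m=((V>150)&(S<70)); m[:, :340]=0; m[:,420:]=0; m[:210]=0; m[280:]=0
m=cv2.morphologyEx(m.astype(np.uint8),cv2.MORPH_CLOSE,np.ones((9,9)))
print('jig2',rect(t,m,12))
for n,d,c in(('t',t,(380,239)),('s',s,(333,125))):
    for lo in((100,120,40),(100,90,20),(95,60,20)):
        B=[b for b in blobs(d,lo,(130,255,255)) if np.hypot(*(b[0]-c))<15]; print(n,[(b[0].tolist(),b[1]) for b in B])
big=[cv2.resize(t['image'][215:265,345:415],None,fx=6,fy=6,interpolation=0)[:300],cv2.resize(s['image'][95:155,300:365],None,fx=6,fy=6,interpolation=0)[:300]]
cv2.imwrite('pics/jig1.png',np.hstack(big)[:,:,::-1])
E
```

```text
ring (array([534.3, -55.2,  35.6]), np.float64(1.13))
ring (array([528. , 275.4,  26.3]), np.float64(0.23))
ring (array([521.9, 362.4,  27.3]), np.float64(0.43))
ring (array([436.6, 277.9,  29.8]), np.float64(0.35))
ring (array([432.5, 360.4,  27.7]), np.float64(0.69))
tray ((553.0585327148438, -3.1861648559570312), (173.77032470703125, 125.42539978027344), 78.0005874633789)
mat ((477.4445495605469, 316.2368469238281), (169.7243194580078, 170.1981201171875), 4.1702752113342285)
jig ((479.4197998046875, -300.5342712402344), (119.84619903564453, 179.18112182617188), 6.9873881340026855) 0.56
jig2 ((479.5211181640625, -297.9500427246094), (119.84213256835938, 169.6347198486328), 6.982755184173584)
t [([381.4, 239.0], [377, 234, 10, 11, 86])]
t [([381.1, 239.0], [375, 234, 12, 11, 102])]
t [([381.0, 239.1], [375, 233, 13, 12, 119])]
s [([333.2, 115.2], [328, 114, 11, 5, 20])]
s [([332.8, 116.0], [328, 114, 11, 5, 51])]
s [([332.8, 116.0], [328, 114, 11, 5, 51])]
```

View pics/jig1.png

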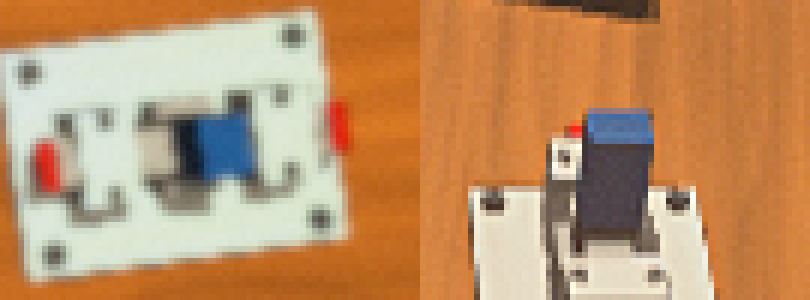

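The top view shows the head's top face centred near pixel (381.5,239.0), and the side view shows it near (332.7,115.5). The red tabs are at the jig's left and right ends, and the fingers can close along the jig's x axis.

```bash
python3 - <<'E'
from h import *
t,s=grab('top'),grab('side')
print('head top',tri(t,np.array([381.5,239.0]),s,np.array([332.7,115.5])))
for uv in((188.3,225.6),(160.1,228),(187.9,255.6),(160.6,257.4),(296.2,222.8)): print(ray(t,uv,34).round(1))
for z in(12,117): print(z,ray(t,(381.5,239),z).round(1))
E
```

```text
head top (array([ 481.78803491, -296.71891773,  115.82797083]), np.float64(0.783354462943322))
[526.8 274.7  34. ]
[520.5 360.5  34. ]
[435.4 276.1  34. ]
[431.  358.9  34. ]
[531.4 -55.8  34. ]
12 [ 478.1 -324.1   12. ]
117 [ 479.5 -296.2  117. ]
```

Request:
move_arm(steps=[[[0,0,0],-1,0.3],[[0,0,0],-1,0.3],[[0,0,0],-1,0.3],[[0,0,0],-1,0.3],[[0,0,0],-1,0.3],[[0,0,0],-1,0.3],[[0,0,0],-1,0.3],[[0,0,0],-1,0.3],[[0,0,0],-1,0.3],[[0,0,0],-1,0.3],[[0,0,0],-1,0.3],[[0,0,0],-1,0.3],[[0,0,0],-0.85,0.3],[[0,0,0],0,0.3]])

```text
t: 2.52
ee_pos: [149.1, -607.0, 222.7]
orientation: [-2.438, -1.981, 0.0]
ft_force: [0.5, -0.1, -0.6]
width: 61.3
grasp_force: 0.0
```

Request:
move_arm(steps=[[[1,0.8,0],0,0.3],[[1,0.8,0],0,0.3],[[1,0.8,0],0,0.3],[[1,0.8,0],0,0.3],[[1,0.8,0],0,0.3],[[1,0.8,0],0,0.3],[[1,0.8,0],0,0.3],[[1,0.8,0],0,0.3],[[1,0.8,0],0,0.3],[[1,0.2,0],0,0.3],[[1,0,0],0,0.3],[[1,0,0],0,0.3],[[1,0,0],0,0.3],[[1,0,0],0,0.3],[[1,0,0],0,0.3],[[1,0,0],0,0.3],[[1,0,0],0,0.3],[[1,0,0],0,0.3],[[1,0,0],0,0.3],[[1,0,0],0,0.3]])

```text
t: 4.18
ee_pos: [433.8, -155.0, 222.9]
orientation: [2.443, 1.974, 0.0]
ft_force: [0.3, 0.8, -0.6]
width: 61.7
grasp_force: 0.0
```

Request:
move_arm(steps=[[[1,0,0],0,0.3],[[1,0,0],0,0.3],[[1,0,0],0,0.3],[[1,0,0],0,0.3],[[1,0,0],0,0.3],[[1,0,0],0,0.3],[[1,0,0],0,0.3],[[1,0,0],0,0.3],[[1,0,0],0,0.3],[[1,0,0],0,0.3],[[1,0,0],0,0.3],[[1,0,0],0,0.3],[[1,0,0.5],0,0.3],[[1,0,1],0,0.3],[[1,0,1],0,0.3],[[1,0,1],0,0.3],[[0.6,0,0.5],0,0.3],[[0,0,0],0,0.3],[[0,0,0],0,0.3]])

```text
t: 5.77
ee_pos: [519.0, 250.2, 121.9]
orientation: [-2.441, -1.978, 0.003]
ft_force: [-0.3, -0.2, 0.7]
width: 61.5
grasp_force: 0.0
```

Request:
move_arm(steps=[[[1,0.1,0.5],0,0.3],[[0.05,0,1],0,0.3],[[0,0,1],0,0.3],[[0,0,0.8],0,0.3],[[0,0,0.6],0,0.3],[[0,0,0.4],0,0.3],[[0,0,0.2],0,0.3],[[0,0,0],0,0.3],[[0,0,0],0,1],[[0,0,0],0,1],[[0,0,0],0,1],[[0,0,0],0,1],[[0,0,0],0,1],[[0,0,0],0,1]])

```text
t: 6.93
ee_pos: [527.6, 275.2, 10.6]
orientation: [2.441, 1.978, 0.001]
ft_force: [-0.6, -0.3, 3.8]
width: 27.5
grasp_force: 30.0
```

Request:
move_arm(steps=[[[0,0,-0.5],0,1],[[0,0,-1],0,1],[[-0.5,0.2,-1],0,1],[[-1,0.4,-0.5],0,1],[[-1,0.4,0],0,1],[[-1,0.4,0],0,1],[[-1,0.4,0],0,1],[[-1,0.4,0],0,1],[[-1,0.4,0],0,1],[[-1,0.4,0],0,1],[[-0.8,0.4,0],0,1],[[-0.57,0.31,0.4],0,1],[[0,0,0.8],0,1],[[0,0,0.8],0,1],[[0,0,0],0,1],[[0,0,0],0,1]])

```text
t: 8.27
ee_pos: [571.5, 38.8, 35.0]
orientation: [-2.44, -1.977, 0.003]
ft_force: [0.3, 0.6, -0.6]
width: 27.5
grasp_force: 30.0
```

Request:
move_arm(steps=[[[0,-0.36,0],0,1],[[0,0,0.4],0,1],[[0,0,0.3],0,1],[[0,0,0.18],0,1],[[0,0,0],0,1],[[0,0,0],0,0.5],[[0,0,0],0,0.5],[[0,0,0],0,0.4],[[0,0,0],0,0.4],[[0,0,-0.5],0,0.4],[[0,0,-1],0,0.4],[[0,0,-1],0,0.4],[[0,0,-0.5],0,0.3],[[0,0,0],0,0.3]])

```text
t: 9.43
ee_pos: [565.8, 40.9, 91.7]
orientation: [2.438, 1.976, 0.008]
ft_force: [0.3, 0.7, 1.4]
width: 60.7
grasp_force: 0.0
```

Request:
move_arm(steps=[[[0.5,-0.5,0],0,0.3],[[1,-0.9,0],0,0.3],[[1,-0.9,0],0,0.3],[[1,-0.9,0],0,0.3],[[1,-0.9,0],0,0.3],[[1,-0.9,0],0,0.3],[[1,-0.9,0],0,0.3],[[1,-0.7,0],0,0.3],[[0.6,-0.46,0],0,0.3],[[0,0,0.5],0,0.3],[[0,0,0.5],0,0.3],[[0,0,0],0,0.3],[[0,0,0],0,0.3]])

```text
t: 10.52
ee_pos: [431.8, 275.0, 62.2]
orientation: [-2.44, -1.978, 0.004]
ft_force: [0.0, -0.1, -0.8]
width: 61.0
grasp_force: 0.0
```

Request:
move_arm(steps=[[[0.07,0.13,0.4],0,0.3],[[0,0,0.7],0,0.3],[[0,0,0.6],0,0.3],[[0,0,0.3],0,0.3],[[0,0,0],0,0.3],[[0,0,0],0,1],[[0,0,0],0,1],[[0,0,0],0,1],[[0,0,0],0,1],[[0,0,0],0,1],[[0,0,0],0,1]])

```text
t: 11.43
ee_pos: [436.5, 276.7, 13.7]
orientation: [2.441, 1.978, 0.001]
ft_force: [-0.6, 0.5, 3.1]
width: 27.9
grasp_force: 30.0
```

Request:
move_arm(steps=[[[0,0,-0.5],0,1],[[0,0,-1],0,1],[[-0.5,0.4,-1],0,1],[[-1,0.7,-0.7],0,1],[[-1,0.7,0],0,1],[[-1,0.7,0],0,1],[[-1,0.7,0],0,1],[[-1,0.7,0],0,1],[[-1,0.7,0],0,1],[[-1,0.7,0],0,1],[[-1,0.7,0],0,1],[[-1,0.7,0],0,1],[[-0.47,0.19,0],0,1],[[0,0,0.5],0,1],[[0,0,0.5],0,1],[[0,0,0],0,1],[[0,0,0],0,1]])

```text
t: 12.85
ee_pos: [551.3, -1.8, 66.9]
orientation: [-2.437, -1.978, 0.004]
ft_force: [-0.2, 0.9, -0.4]
width: 27.8
grasp_force: 30.0
```

Request:
move_arm(steps=[[[0,0,0.5],0,1],[[0,0,0.6],0,1],[[0,0,0.5],0,1],[[0,0,0.3],0,1],[[0,0,0.12],0,1],[[0,0,0],0,1],[[0,0,0],0,0.5],[[0,0,0],0,0.5],[[0,0,0],0,0.4],[[0,0,0],0,0.4],[[0,0,-0.5],0,0.4],[[0,0,-1],0,0.4],[[0,0,-1],0,0.4],[[0,0,-1],0,0.2],[[0,0,-1],0,0.2],[[0,0,-1],0,0.2],[[-1,0,-1],0,0.2],[[-1,0,0],0,0.2],[[-1,0,0],0,0.2],[[-1,0,0],0,0.2]])

```text
t: 14.52
ee_pos: [532.5, -101.8, 182.2]
orientation: [2.438, 1.978, 0.003]
ft_force: [1.0, 0.4, 0.2]
width: 70.4
grasp_force: 0.0
```

```bash
python3 - <<'E'
from h import *
print(ctrl.get_obs()['ee_pos'])
s=grab('side'); cv2.imwrite('pics/side1.png',cv2.resize(s['image'][90:400,180:440,::-1],None,fx=1.9,fy=1.9,interpolation=cv2.INTER_CUBIC))
E
```

```text
[ 532.49441113 -101.82178641  182.22127668]
```

View pics/side1.png

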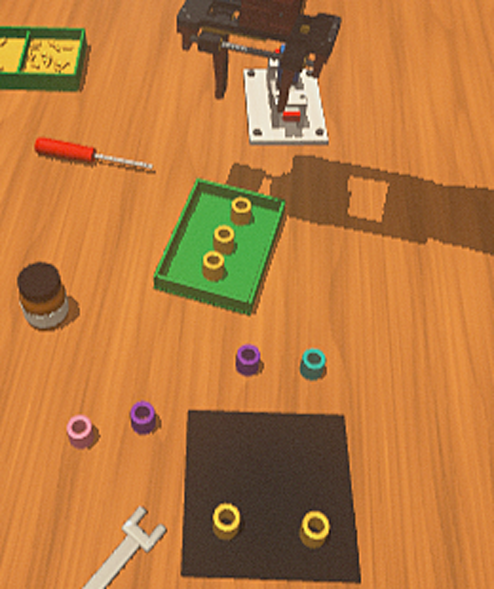

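Three bushings stand upright in the tray at (241,208), (223,236) and (213,264). The other two on the mat at (226,519) and (315,527) are untouched. Next is the block.

Request:
move_arm(steps=[[[-1,-0.05,0],0,0.2],[[-1,-0.05,0],0,0.2],[[-1,-0.05,0],0,0.2],[[-1,-0.05,0],0,0.2],[[-1,-0.05,0],0,0.2],[[-1,-0.05,0],0,0.2],[[-1,-0.05,0],0,0.2],[[-0.8,-0.05,0],0,0.2],[[-0.26,0,0],0,0.2],[[0,0,0],-1,0.2],[[0,0,0],-1,0.2],[[0,0,0],-1,0.2],[[0,0,0],-0.8,0.2],[[0,0,0],0,0.2],[[0,0,0],0,0.2]])

```text
t: 15.82
ee_pos: [481.1, -295.4, 180.7]
orientation: [2.083, 2.352, 0.0]
ft_force: [0.0, -0.2, 0.7]
width: 70.2
grasp_force: 0.0
```

Request:
move_arm(steps=[[[-0.06,0,0.5],0,0.2],[[0,0,0.8],0,0.2],[[0,0,0.8],0,0.2],[[0,0,0.8],0,0.2],[[0,0,0.6],0,0.2],[[0,0,0.4],0,0.2],[[0,0,0.1],0,0.2],[[0,0,0],0,0.2],[[0,0,0],0,0.2]])

```text
t: 16.57
ee_pos: [481.5, -297.6, 80.5]
orientation: [2.081, 2.353, 0.0]
ft_force: [0.6, 0.2, -0.1]
width: 70.2
grasp_force: 0.0
```

Request:
move_arm(steps=[[[0,0,0],0,0.4],[[0,0,0],0,0.5],[[0,0,0],0,0.55],[[0,0,0],0,0.6],[[0,0,0],0,0.65],[[0,0,0],0,0.7],[[0,0,0],0,1],[[0,0,0],0,1],[[0,0,0],0,1],[[0,0,0],0,1]])

```text
t: 17.4
ee_pos: [481.0, -297.4, 80.3]
orientation: [-2.081, -2.354, 0.0]
ft_force: [-1.5, 0.5, 4.2]
width: 29.7
grasp_force: 30.0
```

```bash
python3 - <<'E'
from h import *
o=ctrl.get_obs();print(o['ee_pos'],o['ft_force'],o['moment'])
s=grab('side');t=grab('top'); cv2.imwrite('pics/grip.png',np.hstack([cv2.resize(d['image'][a:a+90,b:b+90,::-1],None,fx=4.4,fy=4.4,interpolation=cv2.INTER_CUBIC) for d,a,b in((t,195,335),(s,80,290))]))
E
```

```text
[ 481.0371267  -297.41463899   80.29321454] [-1.4923707   0.51978742  4.17866266] [-0.01281936  0.1532358  -0.06810991]
```

View pics/grip.png

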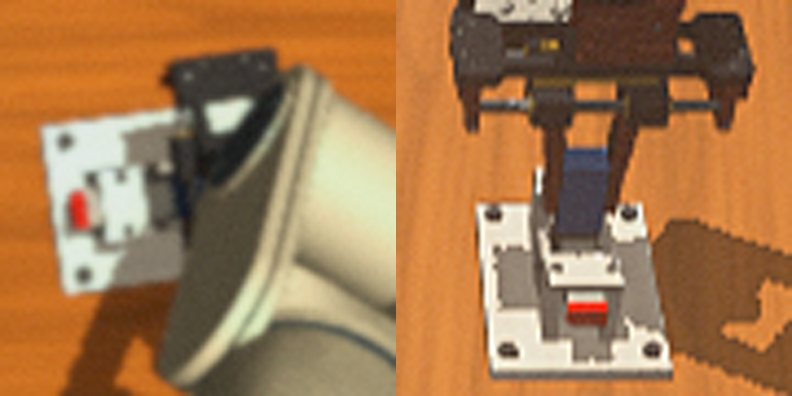

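The grip is on the head: the fingers sit on both x faces and well above the guides. Now I'll rock it towards +y.

Request:
move_arm(steps=[[[0.1,0,0],0,1],[[0.1,0,0.005],0,1],[[0.1,0,0.01],0,1],[[0.1,0,0.01],0,1],[[0.1,0,0.015],0,1],[[0.1,0,0.02],0,1],[[0.1,0,0.025],0,1],[[0.05,0,0.01],0,1],[[0,0,0],0,1],[[0,0,0],0,1]])

```text
t: 18.33
ee_pos: [478.9, -280.7, 78.5]
orientation: [2.078, 2.353, -0.003]
ft_force: [-4.8, -8.5, 6.1]
width: 30.3
grasp_force: 30.0
```

Request:
move_arm(steps=[[[0.08,0,0.02],0,1],[[0,0,0],0,1],[[-0.1,0,-0.02],0,1],[[-0.1,0,-0.025],0,1],[[-0.1,0,-0.02],0,1],[[-0.1,0,-0.015],0,1],[[-0.1,0,-0.015],0,1],[[-0.1,0,-0.01],0,1],[[-0.1,0,-0.005],0,1],[[-0.13,0,-0.005],0,1],[[0,0,0],0,1],[[0,0,0],0,1]])

```text
t: 19.33
ee_pos: [480.4, -295.3, 79.6]
orientation: [-2.079, -2.35, -0.002]
ft_force: [-0.7, 8.3, 3.9]
width: 29.6
grasp_force: 30.0
```

Request:
move_arm(steps=[[[-0.1,0,0],0,1],[[-0.1,0,0.005],0,1],[[-0.1,0,0.01],0,1],[[-0.1,0,0.01],0,1],[[-0.1,0,0.015],0,1],[[-0.1,0,0.02],0,1],[[-0.1,0,0.025],0,1],[[-0.1,0,0.02],0,1],[[0,0,0],0,1],[[0,0,0],0,1]])

```text
t: 20.17
ee_pos: [482.9, -315.4, 77.5]
orientation: [-2.079, -2.351, -0.002]
ft_force: [-1.9, 7.4, 8.6]
width: 29.6
grasp_force: 30.0
```

```bash
python3 - <<'E'
from h import *
o=ctrl.get_obs();print(o['ee_pos'],o['ft_force'],o['moment'],o['t'])
s=grab('side'); cv2.imwrite('pics/rock.png',cv2.resize(s['image'][95:175,290:370,::-1],None,fx=6,fy=6,interpolation=cv2.INTER_CUBIC))
E
```

```text
[ 482.92945569 -315.36056015   77.49093404] [-1.88758575  7.40098841  8.60813797] [1.58869953 0.33585124 0.05784321] 20.1667
```

View pics/rock.png

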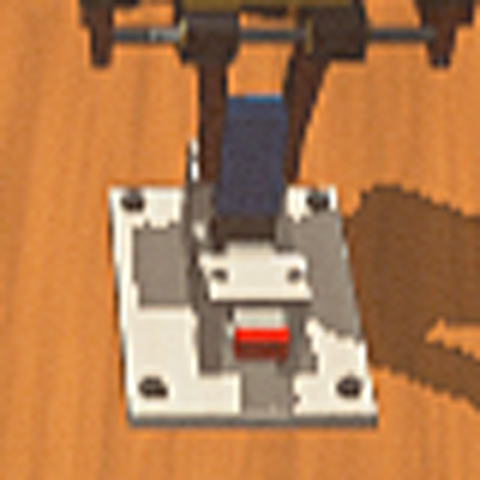

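The jig's near red tab at (262,342) now stands clear of its guide, so that jaw has moved out. The block leans away towards −y as intended. Next I'll return it to centre.

Request:
move_arm(steps=[[[0.1,0,-0.025],0,1],[[0.1,0,-0.02],0,1],[[0.1,0,-0.02],0,1],[[0.1,0,-0.015],0,1],[[0.1,0,-0.015],0,1],[[0.1,0,-0.01],0,1],[[0.1,0,-0.005],0,1],[[0.07,0,0],0,1],[[0,0,0],0,1],[[0,0,0],0,1]])

```text
t: 21.05
ee_pos: [481.1, -299.5, 80.5]
orientation: [2.079, 2.353, -0.002]
ft_force: [-3.6, -5.6, 0.9]
width: 29.6
grasp_force: 30.0
```

Request:
move_arm(steps=[[[0.1,0,0],0,1],[[0,0,0],0,1],[[0,0,-0.1],0,1],[[0,0,-0.1],0,1],[[0,0,-0.1],0,1],[[0,0,0],0,1]])

```text
t: 21.55
ee_pos: [480.2, -294.1, 85.3]
orientation: [-2.08, -2.351, -0.002]
ft_force: [5.4, 0.8, -24.8]
width: 29.7
grasp_force: 30.0
```

The force suggests the shoulder is touching a jaw about 3 mm off centre. I'll ease back down, recentre and try again.

Request:
move_arm(steps=[[[0,0,0.1],0,1],[[0,0,0.1],0,1],[[-0.1,0,0],0,1],[[0,0,0],0,1],[[0,0,0],0,1]])

```text
t: 21.97
ee_pos: [480.9, -298.3, 82.9]
orientation: [-2.081, -2.353, 0.0]
ft_force: [-2.0, 0.1, -4.2]
width: 29.7
grasp_force: 30.0
```

```bash
python3 - <<'E'
from h import *
o=ctrl.get_obs();print(o['ee_pos'],o['ft_force'],o['moment'],o['t'])
s=grab('side');t=grab('top'); cv2.imwrite('pics/lift.png',np.hstack([cv2.resize(d['image'][a:a+66,b:b+66,::-1],None,fx=6,fy=6,interpolation=cv2.INTER_CUBIC) for d,a,b in((t,208,342),(s,100,300))]))
E
```

```text
[ 480.87523839 -298.28645696   82.94165643] [-2.04928267  0.13602134 -4.2223563 ] [-0.07744935  0.4351942  -0.01839202] 21.9667
```

View pics/lift.png

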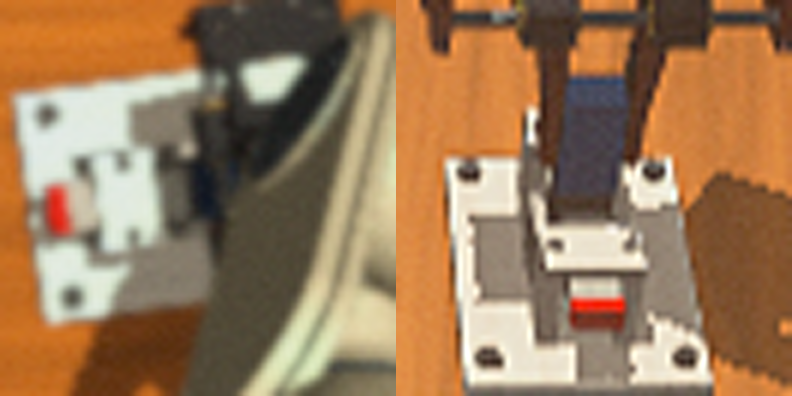

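The wrist force is now about the block's weight, and the head looks upright and centred at (595,135). I'll lift slowly.

Request:
move_arm(steps=[[[0,0,-0.05],0,1],[[0,0,-0.05],0,1],[[0,0,-0.05],0,1],[[0,0,-0.05],0,1],[[0,0,0],0,1]])

```text
t: 22.48
ee_pos: [480.9, -298.1, 88.1]
orientation: [-2.08, -2.353, 0.0]
ft_force: [-4.5, 0.7, -0.1]
width: 30.1
grasp_force: 30.0
```

Request:
move_arm(steps=[[[0,0,-0.08],0,1],[[0,0,-0.08],0,1],[[0,0,-0.1],0,1],[[0,0,-0.1],0,1],[[0,0,0],0,1]])

```text
t: 22.9
ee_pos: [480.9, -298.1, 97.3]
orientation: [-2.08, -2.354, 0.0]
ft_force: [-5.4, -0.3, 0.2]
width: 30.2
grasp_force: 30.0
```

Request:
move_arm(steps=[[[0,0,-0.15],0,1],[[0,0,-0.2],0,1],[[0,0,-0.2],0,1],[[0,0,-0.2],0,1],[[0,0,-0.2],0,1],[[0,0,0],0,1],[[0,0,0],0,1]])

```text
t: 23.48
ee_pos: [482.4, -298.7, 121.6]
orientation: [2.079, 2.352, 0.001]
ft_force: [-0.4, 0.2, -3.2]
width: 29.9
grasp_force: 30.0
```

Request:
move_arm(steps=[[[0,0,-0.2],0,1],[[0,0,-0.3],0,1],[[0,0,-0.3],0,1],[[0,0,-0.2],0,1],[[0,0,-0.1],0,1],[[0,0,0],0,1],[[0,0,0],0,1],[[0,0,0],0,1],[[0,0,0],0,1]])

```text
t: 24.23
ee_pos: [481.0, -298.0, 147.7]
orientation: [-2.08, -2.353, 0.0]
ft_force: [-0.1, -0.4, -2.7]
width: 29.7
grasp_force: 30.0
```

```bash
python3 - <<'E'
from h import *
o=ctrl.get_obs();print(o['ee_pos'],o['ft_force'],o['t'])
s=grab('side');t=grab('top')
M=[d['image'][a:a+66,b:b+66,::-1] for d,a,b in((t,208,342),(s,85,300))]
cv2.imwrite('pics/fin.png',cv2.resize(np.hstack(M),None,fx=6,fy=6,interpolation=cv2.INTER_CUBIC))
E
```

```text
[ 480.97045593 -298.0326839   147.7216469 ] [-0.06834    -0.40390023 -2.67644281] 24.2333
```

View pics/fin.png

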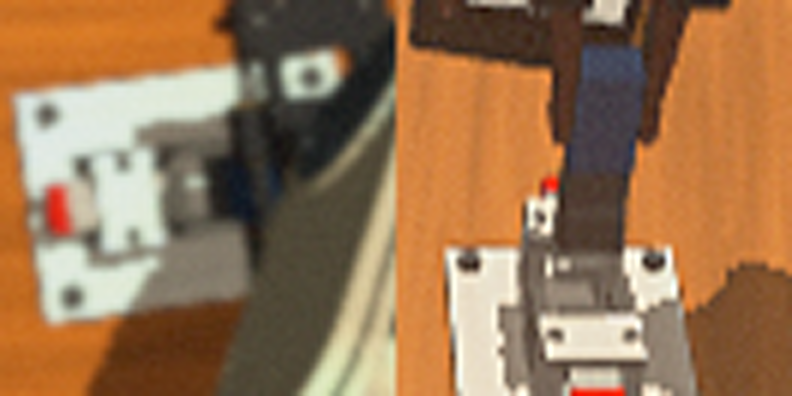

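```bash
python3 - <<'E'
from h import *
s=grab('side')
for z in(40,60,70,80,90,190): print(z,proj(s,[481,-286,z]).round(1))
print(s['image'][85:135,332].tolist()[::2])
E
```

```text
40 [[330.8 138.9]]
60 [[331.5 133.6]]
70 [[331.9 130.9]]
80 [[332.3 128.1]]
90 [[332.6 125.4]]
190 [[336.7  95.3]]
[[56, 40, 32], [170, 160, 144], [50, 37, 19], [64, 43, 31], [71, 75, 91], [70, 73, 91], [70, 73, 88], [68, 61, 69], [71, 64, 72], [66, 63, 67], [73, 59, 68], [74, 67, 72], [72, 65, 73], [64, 58, 66], [69, 59, 66], [79, 62, 45], [78, 59, 48], [83, 66, 53], [80, 64, 55], [82, 60, 51], [79, 58, 47], [116, 102, 90], [123, 108, 90], [103, 91, 78], [133, 118, 101]]
```

The picture shows the block upright over its seat. Its underside is at about 80 mm, roughly 2 cm above the guides, and both red tabs are pushed out.

```bash
python3 -c "
from workcell import ctrl
print(ctrl.close_job())"
```

```text
the job is handed in; nothing more can be done
None
```

The job is handed in, though no verdict came back: the tray holds three bushings, the other two mat bushings are untouched, and both jaws are pushed back with the block held upright about 2 cm above the jig; before it came free, the lift met about 25 N from the shoulder catching on a jaw, so I lowered it and recentred it.

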